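# Slide the chopping board out over the food pan

### The job

The thin white chopping board lies loose on the butcher block, set back from its far edge and usually askew. Push it gently along the block, away from the robot, until its front edge sticks out 4 cm past the far edge of the block (3 to 5 cm will do), parallel to that edge and above the steel pan, so that the cook can sweep the cut sweet potato straight in. Push on the board alone: do not lift it, do not touch the pieces on it (they ride along and stay standing on the board), and leave the pan, jug, tub and cup where they are.

Things in the scene. Friction and masses are not known exactly. Their poses are not given: they have to be found in the camera images.
- block: Fixed butcher block of pale wood, 300 mm (its x) by 450 mm (its y), flat top 80 mm above the table. Origin: on the table under its centre; its x axis points away from the robot, toward the pan.
- block_edge (a point): Middle of the block's far top edge (150 mm from the block's centre along its x, at the height of its top). Its axes are the block's: x points out over the pan, y runs along the edge, z up.
- board: Loose thin white plastic chopping board lying flat on the block, 150 mm (its x) by 220 mm (its y), 10 mm thick, about 0.32 kg; it slides stiffly and stays where it is left. Origin: centre of its underside; its x axis points to its front edge, away from the robot; its rear edge is 75 mm behind the origin. The 40 mm strip of its top along the rear edge is free; behind it the block's top is bare for at least 60 mm.
- front_left (a point): Front left corner of the board's underside (75 mm along its x, 110 mm along its y). Axes as the board's.
- front_right (a point): Front right corner of the board's underside (75 mm along its x, -110 mm along its y). Axes as the board's.
- half: Loose half of a brown sweet potato standing on its cut face on the board: a dome 63 mm across, 60 mm tall. Origin: centre of its underside, z up.
- round_a: Loose thick round of sweet potato lying on the board, 50 mm across, 18 mm tall. Origin: centre of its underside, z up.
- round_b: Another such round, 50 mm across, 18 mm tall. Origin: centre of its underside, z up.
- pan: Loose steel food pan on the table beside the block's far edge, 176 mm (its x) by 325 mm (its y) over the rim, 65 mm tall, so its rim is 15 mm lower than the block's top; some rounds lie in it. Origin: centre of its underside.
- jug: Loose white measuring jug with a side handle (at its +y), 116 mm across its rim, 165 mm tall, on the table at one side of the block. Origin: centre of its underside.
- tub: Loose yellow lidded tub, 84 mm across, 100 mm tall, on the table at the other side of the block. Origin: centre of its underside.
- cup: Loose small white cup, 56 mm across, 45 mm tall, on the block's top left of the board. Origin: centre of its underside.
There are look-alikes about, which are no part of the job. What is shaped like the round_a but black or pink is not meant.

How it is judged:
At the end, for the whole second after the job is handed in: Both front corners of the board are 28 to 52 mm past the block's far edge (40 mm wanted) and within the width of the pan; the board lies flat on the block at rest (within 4 mm, 0.05 rad); the half and both rounds still stand on it, upright (x of front_left in the frame of block_edge between 0.028 and 0.052 m and y of front_left in the frame of pan between -0.162 and 0.162 m and x of front_right in the frame of block_edge between 0.028 and 0.052 m and y of front_right in the frame of pan between -0.162 and 0.162 m and z of board in the frame of block_edge between -0.004 and 0.004 m and angle between board's own z axis and vertical below 0.05 rad and linear speed of board below 0.01 m/s and x of half in the frame of board between -0.075 and 0.075 m and y of half in the frame of board between -0.11 and 0.11 m and z of half in the frame of board between 0.005 and 0.015 m and angle between each of half, round_a, round_b's own z axis and vertical below 0.2 rad and x of round_a in the frame of board between -0.075 and 0.075 m and y of round_a in the frame of board between -0.11 and 0.11 m and z of round_a in the frame of board between 0.005 and 0.015 m and x of round_b in the frame of board between -0.075 and 0.075 m and y of round_b in the frame of board between -0.11 and 0.11 m and z of round_b in the frame of board between 0.005 and 0.015 m); the robot touches nothing.
It fails at once if the board is lifted or tipped off the block (height (world z) of board above 0.092 m or angle between board's own z axis and vertical above 0.15 rad).
It fails at once if the board is shoved fast (over 0.4 m/s) (linear speed of board above 0.4 m/s).
It fails at once if a piece of sweet potato is handled, lifted or toppled (contact force between any of half, round_a, round_b and the fingers above 2 N or contact force between any of half, round_a, round_b and the arm above 2 N or height (world z) of any of half, round_a, round_b above 0.105 m or angle between any of half, round_a, round_b's own z axis and vertical above 0.5 rad).
It fails at once if the pan, jug, tub or cup is displaced (over 15 mm) or tipped (distance of any of pan, jug, tub, cup from where it was at the start of the episode above 0.015 m or angle between any of pan, jug, tub, cup's own z axis and vertical above 0.3 rad).
It also fails if it takes over 45 s, if anything falls off the work surface, if the arm or the gripper's body presses on something with over 40 N, if the wrist force passes 120 N, or if a joint passes its speed limit or range.

### The arm

A 6-joint arm with a two-finger parallel gripper is mounted at the origin on the work surface. World frame = base frame: x ahead of the robot, y to its left, z up, the work surface at z = 0. Lengths are in m, angles in rad, forces in N, time in s.
With the tool pointing down it reaches from about 0.35 to 0.925 m from the base axis. Payload 6.4 kg.
Tool frame: the origin (TCP) lies at the very end of the fingers, on their centre line; the grasp point (between the pads) lies 19 mm behind it; z points along the fingers, y is the direction in which the jaws open and shut (so a half turn about z gives the same grasp; the last joint's range is limited). The gripper opens to 85 mm and grips with 20 to 120 N. Pads are 22 mm wide; open, the fingers measure 114 mm over their backs; the gripper's body (76 mm by 85 mm) begins 54 mm behind the grasp point. The pads swing forward as they close: fully open they stand 13 mm farther back than shut.
Start: joints at [-1.522, 0.245, 1.558, -0, 1.339, -0.174], TCP at [0.144, -0.634, 0.231] pointing down, gripper open.
Joint ranges: [-3.13, 3.13], [-1.02, 2.26], [0.13, 2.54], [-0.95, 4.09], [0.21, 2.88], [-2.74, 2.74]. Speed limits (rad/s): [2.57, 2.57, 3.14, 3.14, 3.14, 3.14].

### API

Orientations are given as a unit quaternion [x, y, z, w].
In Python, from rig import robot gives the robot as it stands.
- The arm moves only by the shell command python3 -m pendant 'ROWS' [OPENING] [FORCE]. ROWS is a JSON object of lists of equal length, an entry for each row: "translation": the shift along the tool's x, y, z in m, a list of three; "roll": the turn about the tool's z in degrees. In form: {"translation": [[dx, dy, dz], ...], "roll": [roll, ...]}. A call has 1 to 10 rows; each row shifts and turns the commanded pose from where the row before left it, along the tool's axes as they then stand; what a row does not reach is not made up. A row lasts 1/10 s, in which the tool goes at most 50 mm and 8.59 degrees, less where a joint would pass 70% of its speed; a pose out of reach is approached as far as the arm can. A call is refused whole if a number of a shift passes 0.05 or a number of a turn 8.59, either way. A call with a gripper value outside its range is refused whole. OPENING is the closure, from -1 (fully open) to 1 (shut), set as the call begins (- or left out, the last holds). The fingers move at their own pace and stop on an object; FORCE is the grip in N (left out, the last holds). Time passes only in rows, so rows that do not move let the fingers close. It gives the time, the measured TCP pose, the force and the opening at its end, in the units of the state.
- robot.get_state(): the state, without advancing time (a new reading comes with each control period).
- robot.capture(name): name is "side" or "top"; returns the picture (420x560x3 uint8, red, green, blue); there is no depth.
- robot.camera_info(name): a dict with "fovy" (degrees; the focal length in pixels is half the picture's height over the tangent of half this angle, whatever the lens; pixels are square), "cx", "cy" (the principal point, pixels), "position" and "rotation" of the camera in the world. Camera axes: x right, y up, looking along -z (the intrinsics and any distortion apply to the point x, -y, -z); pixel columns grow to the right and rows downward; lengths in m; the calibration is good to about 2 mm. A picture is of the moment at which its call begins. camera_info takes no time and is no camera call.
- robot.close_job(): hands the job in, once; it reports no verdict.
Trained networks look in the newest picture that a camera, given by its name, has taken for a name from the list of things; names that differ only in an ending like _2 or _b are one class to them, and where a whole thing is asked for, a point or a joint stands for the part that bears it (a point fixed in the world has none). Each returns a list of dicts, best first, with "conf" (0 to 1); they miss things now and then, are a little off and sometimes report something else, mostly with a low value. They report only what shows in the picture. A call takes as long as a camera call. They do not tell look-alikes from the thing itself.
- robot.find_in(name, camera): "pixel" ([column, row] in pixels, amid what is visible of it).
- robot.regions_of(name, camera): "region" (420x560 bool, what is visible of it) and "pixel" ([column, row] in pixels, amid what is visible of it).
- robot.spot_point(name, camera): "pixel" ([column, row] in pixels: a listed point, or the origin of a listed thing).
The state is a dict: "t": time; "qpos": joint angles; "joint_velocities": joint speeds; "joint_torque": joint torques, N m; "position": TCP position; "eef_rot": TCP orientation; "force": force on the tool from outside, world axes, zero at the start; "moment": the same for the moment, N m; "finger_gap": finger opening in m.
Only numpy, scipy, OpenCV 4.12 (cv2) and the standard library are available. Lean on these libraries where they do the work, as an engineer would, in place of code of your own. Each camera call takes 0.05 s, during which the arm holds its last target. There are 200 camera calls.

## Working session

There is one attempt and no reset: what is moved stays moved. The work goes in short steps, Python scripts to look and compute and a shell command to move; the robot and the scene stay as the last step left them, time stands still between calls to the robot, and variables do not carry over. Pictures are saved under pics/ and viewed, about 8 in all and at most 12, crops included, and the job is handed in when it is done.

```bash
ls; mkdir -p pics
python3 - <<'E'
from rig import robot
import cv2
for n in("top","side"):
    im=robot.capture(n); cv2.imwrite(f"pics/{n}0.png",im[:,:,::-1])
    print(n,robot.camera_info(n))
    for k in("block_edge","front_left","front_right","board","block"):
        print(k,[(d["pixel"],round(d["conf"],2)) for d in robot.spot_point(k,n)][:3])
s=robot.get_state();print(s)
E
```

```text
pics
top {'fovy': 56.90063122895717, 'cx': 280.2786407085434, 'cy': 207.8064025376215, 'position': array([0.36016987, 0.04526787, 1.04094833]), 'rotation': array([-0.07253623,  0.08002779,  0.7354742 , -0.66888844])}
block_edge [([249.7, 176.9], 0.77)]
front_left [([203.7, 203.1], 0.66)]
front_right [([285.2, 172.8], 0.81)]
board [([256.8, 215.6], 0.96)]
block [([263.5, 232.7], 0.81), ([264.3, 209.4], 0.73)]
side {'fovy': 55.28988268084069, 'cx': 283.8537946422083, 'cy': 211.57514261322876, 'position': array([0.16980086, 0.65934732, 1.03471739]), 'rotation': array([-0.08847266,  0.30348913,  0.90976456, -0.26906391])}
block_edge [([244.0, 202.8], 0.85), ([235.7, 242.0], 0.16)]
front_left [([236.0, 244.4], 0.89)]
front_right []
board [([272.7, 217.1], 0.62)]
block [([288.1, 237.1], 0.65)]
{'t': 0.6, 'qpos': array([-1.52210455e+00,  2.45122816e-01,  1.55777003e+00, -7.11907931e-06,
        1.33871448e+00, -1.74059464e-01]), 'joint_velocities': array([ 1.30744048e-03, -1.92990656e-03, -6.77644284e-04, -2.12522109e-04,
        1.01860443e-05, -2.30347622e-04]), 'joint_torque': array([-2.00747781e-04, -4.29276001e+01, -3.26252747e+01, -1.41212108e-04,
        6.02737691e-04,  1.62943945e-05]), 'position': array([ 0.14362458, -0.63395338,  0.23129178]), 'eef_rot': array([ 9.93804053e-01,  1.11146314e-01, -2.99789393e-06, -7.53630265e-06]), 'force': array([-0.34910825, -0.88117195,  0.21355281]), 'moment': array([-0.00492434,  0.04048965, -0.01136766]), 'finger_gap': 0.08528096896005607}
```

View pics/top0.png

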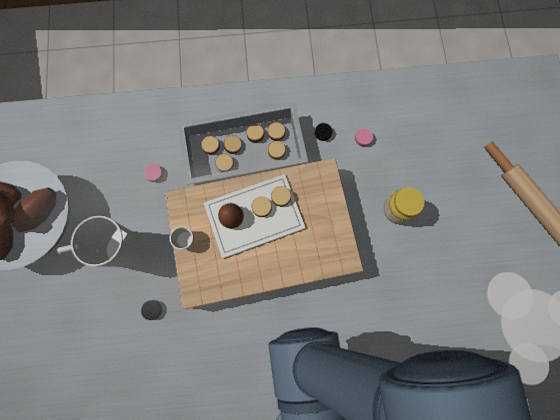

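View pics/side0.png

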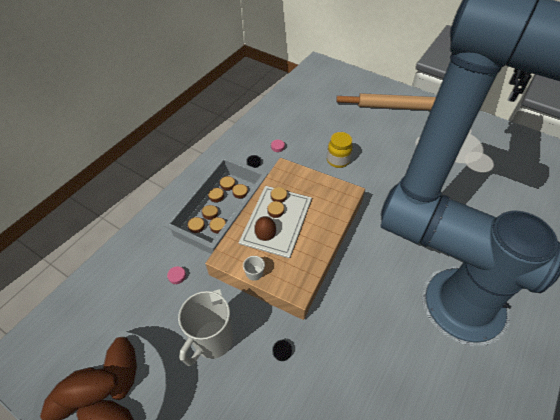

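The top view shows the block with corners near (166,191), (335,161), (361,271) and (183,306). The board is askew, with corners near (205,209), (286,176), (304,232) and (222,256). The cup is at (181,238), left of the board. In the side view the space behind the board is clear.

```bash
cat > h.py <<'E'
from rig import robot
import cv2, numpy as np
from scipy.spatial.transform import Rotation as R
from scipy.ndimage import map_coordinates, gaussian_filter
def cam(n):
    c=robot.camera_info(n); return c,210/np.tan(np.radians(c["fovy"])/2),R.from_quat(c["rotation"])
def world(n,p,z):
    c,f,r=cam(n); p=np.atleast_2d(p).astype(float)
    d=r.apply(np.c_[(p[:,0]-c["cx"])/f,-(p[:,1]-c["cy"])/f,-np.ones(len(p))])
    return c["position"]+d*((z-c["position"][2])/d[:,2])[:,None]
def pix(n,P):
    c,f,r=cam(n); v=r.inv().apply(np.atleast_2d(P)-c["position"])
    return np.c_[c["cx"]-f*v[:,0]/v[:,2],c["cy"]+f*v[:,1]/v[:,2]]
def sat(im): return gaussian_filter(cv2.cvtColor(im,cv2.COLOR_RGB2HSV)[:,:,1].astype(float),.6)
def edge(S,a,b,w=6,lo=.1,hi=.9,sign=0):
    "robust line through strongest step across a-b; returns point,dir,residual,n"
    a,b=np.array(a,float),np.array(b,float); d=(b-a)/np.linalg.norm(b-a); n=np.array([-d[1],d[0]])
    o=np.arange(-w,w+.01,.25); pts=[]
    for t in np.linspace(lo,hi,60):
        q=a+t*(b-a)+o[:,None]*n; g=np.gradient(map_coordinates(S,[q[:,1],q[:,0]],order=1))
        g=np.abs(g) if sign==0 else sign*g
        i=g.argmax(); 
        if g[i]>2: k=slice(max(i-4,0),i+5); gg=np.clip(g[k],0,None); pts.append((gg[:,None]*q[k]).sum(0)/gg.sum())
    pts=np.array(pts,np.float32); l=cv2.fitLine(pts,cv2.DIST_HUBER,0,.01,.01).ravel()
    n=np.array([-l[1],l[0]]); return l[2:],l[:2],np.median(np.abs((pts-l[2:])@n)),len(pts)
def quad(S,c,w=6,sign=0):
    L=[edge(S,c[i],c[(i+1)%4],w,sign=sign) for i in range(4)]; out=[]
    for i in range(4):
        p,d,_,_=L[i-1]; q,e,_,_=L[i]; s=np.linalg.solve(np.c_[d,-e],q-p); out.append(p+s[0]*d)
    return np.array(out),[(round(float(l[2]),2),l[3]) for l in L]
def report(n,P,z):
    W=world(n,P,z)[:,:2]; print(n,W.round(4).tolist()); 
    print(" sides",np.linalg.norm(np.roll(W,-1,0)-W,axis=1).round(4)," yaw deg",[round(float(np.degrees(np.arctan2(-(W[j]-W[i])[0],(W[j]-W[i])[1]))),2) for i,j in((1,0),(2,3))])
    return W
E
python3 - <<'E'
from h import *
im=cv2.imread("pics/top0.png")[:,:,::-1].copy();S=sat(im)
B,r=quad(S,[(166,191),(335,161),(361,271),(183,306)]);print(B.round(1).tolist(),r)
K=report("top",B,.08)
C,r=quad(S,[(205,209),(286,176),(304,232),(222,256)],5);print(C.round(1).tolist(),r)
D=report("top",C,.09)
im2=cv2.imread("pics/side0.png")[:,:,::-1].copy();S2=sat(im2)
# same corners seen from the side camera
Bs=pix("side",np.c_[K,[.08]*4]);Cs=pix("side",np.c_[D,[.09]*4]);print(Bs.round(0).tolist(),Cs.round(0).tolist())
B2,r=quad(S2,Bs,7);print(r);report("side",B2,.08)
C2,r=quad(S2,Cs,5);print(r);report("side",C2,.09)
for k,z in(("half",.09),("round_a",.09),("cup",.08),("pan",0),("tub",0),("jug",0)):
    for n in("top","side"): print(k,n,[(world(n,d["pixel"],z)[0,:2].round(3).tolist(),round(d["conf"],2)) for d in robot.spot_point(k,n)][:10])
E
```

```text
[[164.60000610351562, 191.0], [334.70001220703125, 157.10000610351562], [363.1000061035156, 271.0], [181.89999389648438, 309.5]] [(0.12, 60), (0.13, 60), (0.07, 60), (0.16, 51)]
top [[0.6425, 0.3158], [0.6922, -0.1295], [0.3934, -0.1622], [0.344, 0.2836]]
 sides [0.4481 0.3006 0.4486 0.3002]  yaw deg [6.37, 6.33]
[[206.89999389648438, 214.39999389648438], [282.70001220703125, 168.1999969482422], [305.6000061035156, 227.89999389648438], [221.60000610351562, 258.6000061035156]] [(2.01, 57), (0.08, 60), (0.06, 60), (0.06, 60)]
top [[0.5687, 0.2095], [0.6715, 0.0092], [0.5116, -0.0326], [0.4555, 0.1798]]
 sides [0.2251 0.1653 0.2197 0.1171]  yaw deg [27.15, 14.8]
[[206.0, 262.0], [280.0, 156.0], [366.0, 187.0], [306.0, 309.0]] [[250.0, 244.0], [261.0, 183.0], [312.0, 196.0], [291.0, 256.0]]
[(0.24, 60), (0.03, 60), (0.11, 60), (1.43, 13)]
side [[0.6472, 0.3066], [0.6902, -0.1243], [0.3862, -0.1578], [0.3397, 0.2665]]
 sides [0.433  0.3058 0.4268 0.3102]  yaw deg [5.69, 6.26]
[(1.64, 59), (0.13, 60), (0.05, 60), (0.03, 60)]
side [[0.5565, 0.2145], [0.6759, 0.0141], [0.5113, -0.0287], [0.4543, 0.1877]]
 sides [0.2333 0.1701 0.2238 0.1056]  yaw deg [30.78, 14.76]
half top [([0.555, 0.146], 0.91)]
half side [([0.562, 0.154], 0.63), ([0.534, -0.209], 0.63)]
round_a top [([0.723, -0.202], 0.8), ([0.686, 0.336], 0.69), ([0.572, 0.074], 0.64), ([0.751, -0.101], 0.62), ([0.603, 0.035], 0.57), ([0.353, 0.35], 0.53)]
round_a side [([0.337, 0.411], 0.84), ([0.569, 0.085], 0.69), ([0.729, -0.048], 0.64), ([0.604, 0.017], 0.61), ([0.67, 0.395], 0.54), ([0.71, -0.14], 0.53)]
cup top [([0.513, 0.266], 0.68), ([0.506, 0.077], 0.24)]
cup side [([0.514, 0.279], 0.86)]
pan top [([0.768, 0.107], 0.82)]
pan side [([0.772, 0.108], 0.71)]
tub top [([0.555, -0.298], 0.58)]
tub side [([0.558, -0.278], 0.79)]
jug top [([0.52, 0.459], 0.8)]
jug side [([0.523, 0.457], 0.94), ([0.599, 0.043], 0.72), ([0.61, 0.018], 0.49)]
```

Block fit: 448 × 300 mm, yaw 6.35°, edge middle at (0.667, 0.093). Both match the given sizes. Board rear edge: 220 mm, yaw 14.8°. The front corners are about 53 mm (left) and 20 mm (right) behind the edge. I'll align the open gripper with the block edge and push with both fingers, so the board squares itself against them.

```bash
python3 -m pendant '{"translation": [[0,0,0],[0.03,-0.03,0],[0.03,-0.03,0],[0.03,-0.03,0],[0.03,-0.03,0],[0.03,-0.03,0],[0.03,-0.03,0],[0.03,-0.03,0],[0.03,-0.03,0],[0.03,-0.03,0]], "roll": [6.4,0,0,0,0,0,0,0,0,0]}' -1
cat > where.py <<'E'
import numpy as np
from rig import robot
from scipy.spatial.transform import Rotation as R
s=robot.get_state();a=np.radians(6.35);p=s["position"]
d=p[:2]-[.6674,.0932];ex=np.array([np.cos(a),np.sin(a)]);ey=np.array([-ex[1],ex[0]])
x=R.from_quat(s["eef_rot"]).apply([1,0,0])
print("t",s["t"],"block x,y mm",(d@ex*1e3).round(1),(d@ey*1e3).round(1),"z",p[2].round(4),"yaw",np.degrees(np.arctan2(x[1],x[0])).round(2),"F",s["force"].round(2),"gap",round(s["finger_gap"],4))
E
python3 where.py
```

```text
t: 2.2
position: [0.3829, -0.3343, 0.2316]
eef_rot: [0.998, 0.055, 0.0, 0.0]
force: [0.4, -0.6, -0.0]
finger_gap: 0.0852
t 2.2 block x,y mm -330.0 -393.4 z 0.2316 yaw 6.35 F [ 0.37 -0.64 -0.02] gap 0.0852
```

```bash
python3 -m pendant '{"translation": [[0.01,-0.041,0],[0.01,-0.041,0],[0.01,-0.041,0],[0.01,-0.041,0],[0.01,-0.041,0],[0.01,-0.041,0],[0.01,-0.041,0],[0.01,-0.041,0],[0.01,-0.04,0],[0,-0.04,0]], "roll": [0,0,0,0,0,0,0,0,0,0]}'; python3 -m pendant '{"translation": [[0,0,0],[0,0,0]], "roll": [0,0]}' >/dev/null; python3 where.py
```

```text
t: 3.2
position: [0.4266, 0.0815, 0.2318]
eef_rot: [0.998, 0.056, 0.001, 0.0]
force: [0.6, 0.2, 0.3]
finger_gap: 0.0853
t 3.4 block x,y mm -241.2 14.0 z 0.2314 yaw 6.49 F [ 0.75 -0.63 -0.15] gap 0.0852
```

```bash
python3 -m pendant '{"translation": [[0.003,-0.003,0.03],[0,0,0.03],[0,0,0.03],[0,0,0.02],[0,0,0.01],[0,0,0.01],[0,0,0.005],[0,0,0],[0,0,0]], "roll": [0,0,0,0,0,0,0,0,0]}'; python3 where.py
python3 - <<'E'
from h import *
im=robot.capture("side")
cv2.imwrite("pics/s1.png",cv2.resize(im[150:350,180:400],None,fx=3,fy=3,interpolation=cv2.INTER_CUBIC)[:,:,::-1])
E
```

```text
t: 4.3
position: [0.4296, 0.083, 0.0971]
eef_rot: [0.998, 0.055, 0.001, 0.0]
force: [0.4, -0.3, 0.0]
finger_gap: 0.0856
t 4.3 block x,y mm -237.5 16.1 z 0.0971 yaw 6.36 F [ 0.37 -0.26  0.  ] gap 0.0856
```

View pics/s1.png

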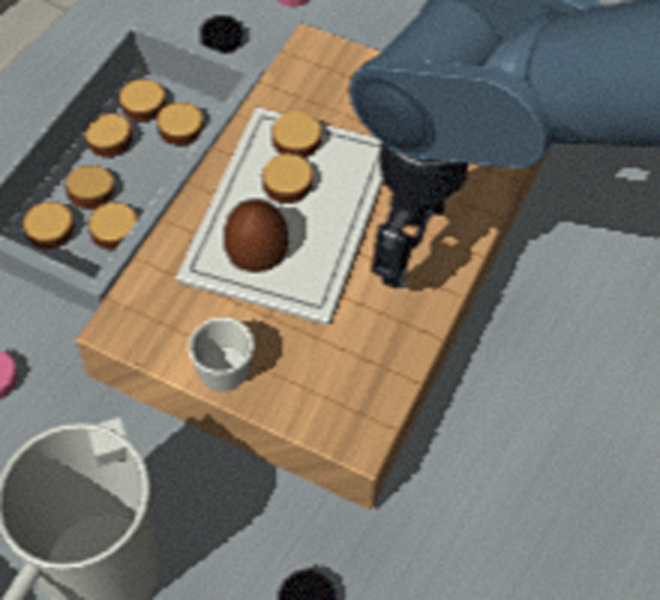

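The crop shows the left fingertip at about (390,275). It hovers behind the board's rear edge and clear of the half at (255,235). Next I descend in small steps, watching the force.

```bash
python3 -m pendant '{"translation": [[0,0,0.004],[0,0,0.004],[0,0,0]], "roll": [0,0,0]}' >/dev/null; python3 where.py; python3 -m pendant '{"translation": [[0,0,0.002],[0,0,0.002],[0,0,0]], "roll": [0,0,0]}' >/dev/null; python3 where.py
```

```text
t 4.65 block x,y mm -238.7 16.5 z 0.0877 yaw 6.37 F [-0.03 -0.3  -0.31] gap 0.0855
t 4.95 block x,y mm -238.4 16.4 z 0.084 yaw 6.37 F [1.1  0.52 0.25] gap 0.0857
```

```bash
for i in 1 2; do :; done; python3 -m pendant '{"translation": [[0,0,0.002],[0,0,0.002],[0,0,0]], "roll": [0,0,0]}' >/dev/null; python3 where.py; python3 -m pendant '{"translation": [[0,0,0.002],[0,0,0.001],[0,0,0]], "roll": [0,0,0]}' >/dev/null; python3 where.py
```

```text
t 5.25 block x,y mm -238.4 16.4 z 0.08 yaw 6.37 F [ 0.26 -0.09  0.31] gap 0.085
t 5.55 block x,y mm -238.3 16.4 z 0.0771 yaw 6.37 F [-0.66  0.26  0.46] gap 0.0858
```

At TCP z 0.077 there is still no contact, which agrees with the open pads standing 13 mm back. I keep going down in small steps.

```bash
python3 -m pendant '{"translation": [[0,0,0.002],[0,0,0.002],[0,0,0]], "roll": [0,0,0]}' >/dev/null; python3 where.py; python3 -m pendant '{"translation": [[0,0,0.002],[0,0,0.001],[0,0,0]], "roll": [0,0,0]}' >/dev/null; python3 where.py;python3 -m pendant '{"translation": [[0,0,0.001],[0,0,0.001],[0,0,0]], "roll": [0,0,0]}' >/dev/null; python3 where.py
```

```text
t 5.85 block x,y mm -238.4 16.4 z 0.0729 yaw 6.37 F [-0.46  0.24  0.34] gap 0.0854
t 6.15 block x,y mm -238.3 16.4 z 0.0701 yaw 6.37 F [ 0.24 -0.34 -0.39] gap 0.0854
t 6.45 block x,y mm -238.3 16.3 z 0.0682 yaw 6.36 F [-0.32  0.64 -0.2 ] gap 0.085
```

```bash
python3 -m pendant '{"translation": [[0.003,0,-0.002],[0.004,0,0],[0.004,0,0],[0.004,0,0],[0.004,0,0],[0.004,0,0],[0.004,0,0],[0.004,0,0],[0.004,0,0],[0.003,0,0]], "roll": [0,0,0,0,0,0,0,0,0,0]}' >/dev/null; python3 where.py; python3 -m pendant '{"translation": [[0.003,0,0],[0.003,0,0],[0.003,0,0],[0.003,0,0],[0.003,0,0]], "roll": [0,0,0,0,0]}' >/dev/null; python3 where.py
python3 - <<'E'
from h import *
im=robot.capture("top")
cv2.imwrite("pics/t1raw.png",im[:,:,::-1])
cv2.imwrite("pics/t1.png",cv2.resize(im[130:320,140:380],None,fx=3,fy=3,interpolation=cv2.INTER_CUBIC)[:,:,::-1])
E
```

```text
t 7.45 block x,y mm -200.4 16.5 z 0.0701 yaw 6.39 F [-2.95 -0.56  1.31] gap 0.0853
t 7.95 block x,y mm -185.0 16.4 z 0.0702 yaw 6.37 F [-1.5  -0.49 -0.07] gap 0.0855
```

View pics/t1.png

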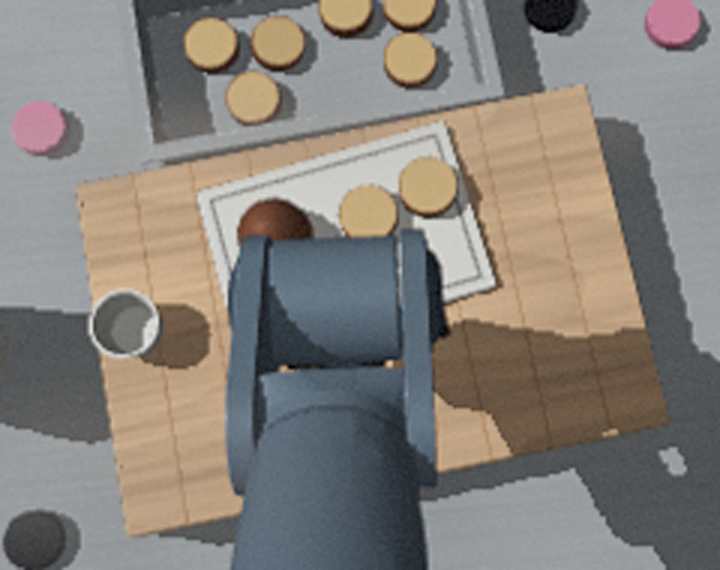

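In the crop, the board's front edge now runs (198,190) to (443,122), about 4.6° off the block's far edge at (78,185) to (585,87). The board is moving and squaring up, and the pieces ride along.

```bash
python3 -m pendant '{"translation": [[0.003,0,0],[0.004,0,0],[0.004,0,0],[0.004,0,0],[0.004,0,0],[0.004,0,0],[0.004,0,0],[0.004,0,0],[0.003,0,0],[0,0,0]], "roll": [0,0,0,0,0,0,0,0,0,0]}' >/dev/null; python3 where.py
python3 - <<'E'
from h import *
im=robot.capture("top")
cv2.imwrite("pics/t2raw.png",im[:,:,::-1])
cv2.imwrite("pics/t2.png",cv2.resize(im[130:290,140:340],None,fx=4,fy=3.75,interpolation=cv2.INTER_CUBIC)[:,:,::-1])
for n in("top","side"):
  if n=="side": robot.capture(n)
  for k in("front_left","front_right","board","block_edge"): print(n,k,[(np.round(d["pixel"],1).tolist(),round(d["conf"],2)) for d in robot.spot_point(k,n)][:3])
E
```

```text
t 9.0 block x,y mm -150.3 16.2 z 0.0705 yaw 6.36 F [-0.31  0.29  0.12] gap 0.0853
top front_left [([207.6, 179.2], 0.87)]
top front_right [([291.2, 161.5], 0.56)]
top board []
top block_edge [([293.6, 163.7], 0.72)]
side front_left [([222.2, 229.0], 0.97)]
side front_right [([259.8, 176.9], 0.91)]
side board [([262.4, 209.8], 0.73)]
side block_edge [([251.2, 219.5], 0.46)]
```

View pics/t2.png

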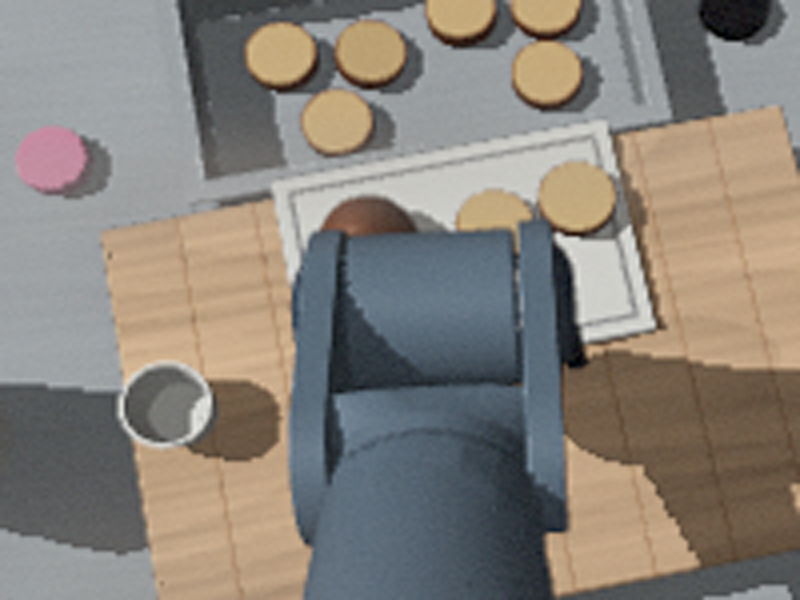

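The front edge is now just past the block edge, crop (275,185) to (606,124), nearly parallel. I'll convert this to mm.

```bash
cat > bf.py <<'E'
from h import *
def blk(W):
    a=np.radians(6.35);e=np.array([[np.cos(a),np.sin(a)],[-np.sin(a),np.cos(a)]]); return ((W[:,:2]-[.6674,.0932])@e.T*1e3).round(1).tolist()
E
python3 - <<'E'
from bf import *
print("eye",blk(world("top",[(208.75,179.3),(291.5,163.1)],.09)))
print("net",blk(world("top",[(207.6,179.2),(291.2,161.5)],.08)))
print("net side",blk(world("side",[(222.2,229.0),(259.8,176.9)],.08)))
im=cv2.imread("pics/t2raw.png")[:,:,::-1].copy();G=cv2.cvtColor(im,cv2.COLOR_RGB2GRAY).astype(float)
for f,n in((gaussian_filter(G,.6),"gray"),(sat(im),"sat")):
  p,d,r,k=edge(f,(208.75,179.3),(291.5,163.1),3); print(n,r,k,blk(world("top",[p-38*d,p+38*d],.09)))
  p,d,r,k=edge(f,(167,191),(205,182.5),3); print(" blockedge",r,k,blk(world("top",[p-15*d,p+15*d],.08)))
E
```

```text
eye [[4.2, 106.9], [3.6, -109.1]]
net [[8.4, 111.0], [11.3, -110.3]]
net side [[16.7, 112.3], [16.1, -112.5]]
gray 0.884621 60 [[3.9, 94.0], [9.0, -100.7]]
 blockedge 1.2412432 34 [[1.5, 198.1], [-0.5, 121.7]]Traceback (most recent call last):
  File "<stdin>", line 7, in <module>
  File "h.py", line 24, in edge
    pts=np.array(pts,np.float32); l=cv2.fitLine(pts,cv2.DIST_HUBER,0,.01,.01).ravel()
                                    ~~~~~~~~~~~^^^^^^^^^^^^^^^^^^^^^^^^^^^^^^
cv2.error: OpenCV(4.12.0) /io/opencv/modules/imgproc/src/linefit.cpp:618: error: (-215:Assertion failed) npoints2 >= 0 || npoints3 >= 0 in function 'fitLine'
```

The estimates spread over 4–16 mm past the edge (the gripper geometry predicts 11), and the board is parallel. I advance 25 mm, then measure again.

```bash
python3 -m pendant '{"translation": [[0.002,0,0],[0.003,0,0],[0.003,0,0],[0.003,0,0],[0.003,0,0],[0.003,0,0],[0.003,0,0],[0.003,0,0],[0.002,0,0],[0,0,0]], "roll": [0,0,0,0,0,0,0,0,0,0]}' >/dev/null; python3 where.py
python3 - <<'E'
from bf import *
for n in("top","side"):
  im=robot.capture(n);cv2.imwrite(f"pics/{n}3raw.png",im[:,:,::-1])
  c=im[140:240,180:320] if n=="top" else im[150:260,190:330]
  cv2.imwrite(f"pics/{n}3.png",cv2.resize(c,None,fx=5,fy=5,interpolation=cv2.INTER_CUBIC)[:,:,::-1])
  for k in("front_left","front_right"): print(n,k,[(np.round(d["pixel"],1).tolist(),round(d["conf"],2),blk(world(n,d["pixel"],.08))) for d in robot.spot_point(k,n)][:2])
E
```

```text
t 10.5 block x,y mm -125.6 16.3 z 0.0703 yaw 6.36 F [-0.57  0.54  0.29] gap 0.0855
top front_left [([206.2, 171.2], 0.86, [[30.4, 111.0]])]
top front_right [([290.9, 150.0], 0.86, [[42.5, -116.2]])]
side front_left [([213.3, 227.9], 0.89, [[41.7, 120.6]])]
side front_right [([254.8, 179.5], 0.73, [[25.0, -95.7]])]
```

View pics/top3.png

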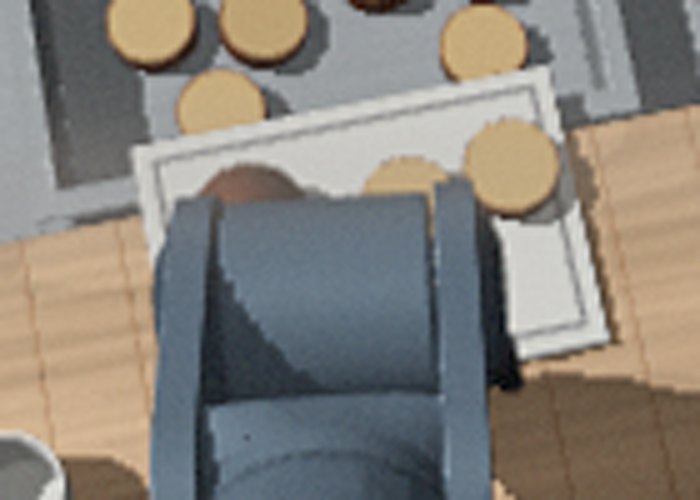

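View pics/side3.png

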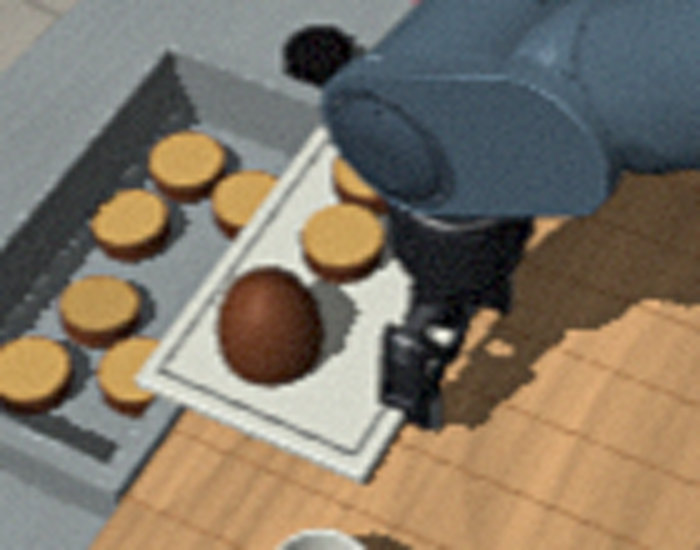

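Run:
```python
from bf import *
print("eye top FL,FR,RR",blk(world("top",[(206.2,169.0),(289.4,153.2),(301.2,207.6)],.09)))
print("eye side FL, RL",blk(world("side",[(217.6,226.0),(262.6,244.6)],.09)))
for n,a,b in(("top",(206.2,169.0),(289.4,153.2)),("side",(217.6,226.0),(255.5,176))):
  im=cv2.imread(f"pics/{n}3raw.png")[:,:,::-1].copy();G=gaussian_filter(cv2.cvtColor(im,cv2.COLOR_RGB2GRAY).astype(float),.5)
  for s in(1,-1):
    p,d,r,k=edge(G,a,b,3.5,sign=s,lo=.05,hi=.95); d=d*np.sign(d@(np.array(b)-a)); L=np.linalg.norm(np.array(b)-a)*.45
    print(n,s,"front line",r.round(2),k,blk(world(n,[p-L*d,p+L*d],.09)))
```

```text
eye top FL,FR,RR [[32.7, 108.7], [31.0, -109.4], [-116.2, -108.3]]
eye side FL, RL [[29.3, 114.7], [-115.8, 112.1]]
top 1 front line 0.13 60 [[33.1, 86.7], [32.6, -109.9]]
top -1 front line 0.05 60 [[25.1, 98.2], [25.4, -97.9]]
side 1 front line 0.06 60 [[34.2, 111.4], [34.1, -83.5]]
side -1 front line 0.09 60 [[26.7, 92.2], [27.0, -106.3]]
```

The top line fit (33 mm) and the side line fit (34 mm) agree, and the board is parallel. I push 6 mm more, then back off and lift.

```bash
python3 -m pendant '{"translation": [[0.002,0,0],[0.002,0,0],[0.002,0,0],[0,0,0],[0,0,0],[-0.005,0,0],[-0.01,0,0],[-0.015,0,0],[0,0,-0.02],[0,0,-0.03]], "roll": [0,0,0,0,0,0,0,0,0,0]}' >/dev/null; python3 where.py; python3 -m pendant '{"translation": [[-0.01,0,-0.04],[-0.01,0.02,-0.04],[0,0.04,-0.02],[0,0.045,0],[0,0.045,0],[0,0.045,0],[0,0.045,0],[0,0.045,0],[0,0.04,0],[0,0,0]], "roll": [0,0,0,0,0,0,0,0,0,0]}' >/dev/null; python3 where.py
python3 - <<'E'
from bf import *
for n in("top","side"):
  im=robot.capture(n);cv2.imwrite(f"pics/{n}4raw.png",im[:,:,::-1])
  if n=="top": cv2.imwrite("pics/t4.png",cv2.resize(im[120:320,120:360],None,fx=3,fy=3,interpolation=cv2.INTER_CUBIC)[:,:,::-1])
  P=np.radians(6.35);e=np.array([np.cos(P),np.sin(P)]);f=np.array([-e[1],e[0]]);m=np.array([.6674,.0932])
  q=lambda x,y:pix(n,[np.r_[m+x*e+y*f,.09]])[0]
  G=gaussian_filter(cv2.cvtColor(im,cv2.COLOR_RGB2GRAY).astype(float),.5)
  for nm,x,s in(("front",.039,1),("rear",-.111,-1)):
    a,b=q(x,.108),q(x,-.108); p,d,r,k=edge(G,a,b,3,sign=s); d=d*np.sign(d@(b-a)); L=np.linalg.norm(b-a)*.4
    print(n,nm,r.round(2),k,blk(world(n,[p-L*d,p+L*d],.09)))
  for k,z in(("half",.09),("round_a",.09),("cup",.08),("pan",0),("tub",0),("jug",0)):
    print(k,[(world(n,d["pixel"],z)[0,:2].round(3).tolist(),blk(world(n,d["pixel"],z)),round(d["conf"],2)) for d in robot.spot_point(k,n)][:1])
E
```

```text
t 11.8 block x,y mm -153.0 16.7 z 0.1187 yaw 6.36 F [-0.12 -0.08 -0.38] gap 0.0852
t 12.8 block x,y mm -171.1 -312.7 z 0.2202 yaw 6.08 F [-0.05  0.73  0.13] gap 0.0851
top front 0.1 60 [[38.6, 86.6], [38.6, -86.2]]
top rear 0.09 60 [[-110.0, 98.8], [-110.1, -73.8]]
half [([0.639, 0.149], [[-21.6, 58.2]], 0.69)]
round_a [([0.656, 0.024], [[-19.0, -67.1]], 0.83)]
cup [([0.511, 0.26], [[-136.7, 183.0]], 0.89)]
pan [([0.769, 0.103], [[102.3, -1.1]], 0.59)]
tub [([0.55, -0.304], [[-160.5, -381.8]], 0.64)]
jug [([0.527, 0.459], [[-98.8, 379.4]], 0.63)]
side front 0.05 60 [[40.1, 78.7], [39.9, -95.5]]
side rear 0.06 60 [[-108.9, 98.1], [-109.1, -72.8]]
half [([0.646, 0.149], [[-14.8, 58.0]], 0.66)]
round_a [([0.679, 0.388], [[44.5, 291.5]], 0.8)]
cup [([0.512, 0.273], [[-134.2, 195.9]], 0.87)]
pan [([0.766, 0.107], [[99.8, 2.3]], 0.97)]
tub [([0.553, -0.289], [[-156.3, -367.2]], 0.62)]
jug [([0.522, 0.453], [[-104.4, 374.1]], 0.95)]
```

View pics/t4.png

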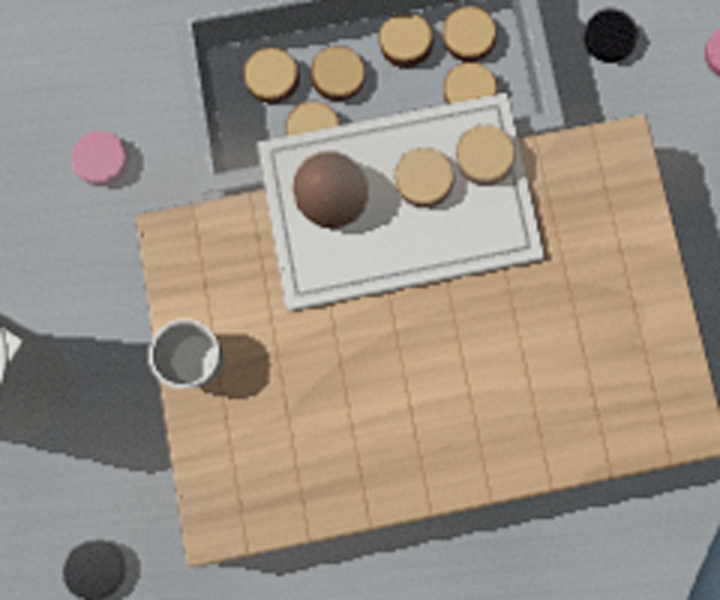

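The board is parallel to the edge and sticks out 39–40 mm in both cameras. The pieces are standing on it, the arm is clear, and the other items are where they were. I'm handing the job in.

```bash
python3 -c "
from rig import robot
print(robot.close_job())"
```

```text
the job is handed in; nothing more can be done
None
```

The board is in place and the job is handed in; the system gave no verdict. I pushed the board's rear edge with both open fingertips, keeping the gripper square to the block. The board turned about 8° into line and slid out over the pan. I then backed off, lifted and moved the arm clear. This took about 13 s of the 45 s allowed.

**Last checks:**
- **Overhang:** the front edge sticks out 38.6 mm in the top camera and 40 mm in the side camera, against 40 mm wanted. It is parallel to the block's edge within about 0.1°.
- **Position over the pan:** the board's corners sit about 110 mm either side of the pan's middle, inside its width.
- **Pieces:** the half and both rounds are standing on the board in the last picture.
- **Other items:** the pan and jug estimates stayed within about 7 mm of the start in both cameras. The cup and tub moved by up to about 6 mm in the top camera but about 6 and 12 mm in the side camera. I put this down to network noise, since the arm went nowhere near them.

**Disagreements:** the network's corner estimates were up to 17 mm apart between left and right during the push. I did not use them and went by the edge-line fits, which matched the gripper geometry within about 3 mm.

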